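# Close the detector shield and hold a sample jar over the detector

### The arm

A 7-joint arm with a two-finger parallel gripper is mounted at the origin on a cart in front of the work surface, level with it; the furniture and walls round the work are solid. World frame = base frame: x ahead of the robot, y to its left, z up, the work surface at z = 0. Lengths are in m, angles in rad, forces in N, time in s.
With the tool pointing down it reaches from about 0.4 to 0.85 m from the base axis. Payload 10.4 kg.
Tool frame: the origin (TCP) lies midway between the tips of the shut fingers; the grasp point (between the pads) lies 19 mm behind it (manip.tcp_to_grasp is the distance from the TCP to the grasp point, in m); z points along the fingers, y is the line along which they close (so a half turn about z gives the same grasp; the last joint's range is limited). The gripper opens to 85 mm and grips with 20 to 120 N. Pads are 22 mm wide; open, the fingers measure 114 mm over their backs; the gripper's body (76 mm by 85 mm) begins 54 mm behind the grasp point. The pads swing forward as they close: fully open they stand 13 mm farther back than shut.
Start: joints at [-0.023, 0.332, -0.065, 1.46, 0.022, 1.35, -0.088], TCP at [0.625, 0, 0.231] pointing down, gripper open.
Joint ranges: [-2.6, 2.6], [-0.5, 2.12], [-1.47, 1.34], [0.16, 2.42], [-1.27, 4.41], [0.06, 2.06], [-2.6, 2.6]. Speed limits (rad/s): [2.22, 2.22, 2.79, 2.79, 3.14, 3.14, 3.14].

### API

Orientations are given as a unit quaternion [x, y, z, w].
In Python, from workcell import manip gives the robot as it stands.
- The arm moves only by the shell command python3 -m jog 'ROWS' [FORCE]. ROWS is a JSON object of lists of equal length, an entry for each row: "offset": the shift along the world's x, y, z in m, a list of three; "yaw": the turn about the world's z in degrees; "jaw": the closure, from 0 (fully open) to 1 (shut). A call has 1 to 20 rows; each row shifts and turns the commanded pose from where the row before left it; what a row does not reach is not made up. A row lasts 1/12 s, in which the tool goes at most 41.7 mm and 7.16 degrees, less where a joint would pass 70% of its speed; a pose out of reach is approached as far as the arm can. A call is refused whole if a number of a shift passes 0.0417 or a number of a turn 7.16, either way. A call with a gripper value outside its range is refused whole. The fingers move at their own pace and stop on an object; FORCE is the grip in N (left out, the last holds). Time passes only in rows, so rows that do not move let the fingers close. It gives the time, the measured TCP pose, the force, the opening and the grip force at its end, in the units of the state.
- manip.get_obs(): the state, without advancing time (a new reading comes with each control period).
- manip.camera(name): name is "scene" or "side" or "wrist"; returns a dict with "frame" (420x560x3 uint8, red, green, blue), "camera_matrix" (3x3 intrinsics, pixels), "eye" and "attitude" of the camera in the world; the wrist camera has in their place "hand_eye" (4x4, takes a point from camera to tool coordinates, whose origin is the TCP and whose axes are the flange's). Camera axes: x right, y up, looking along -z (the intrinsics and any distortion apply to the point x, -y, -z); pixel columns grow to the right and rows downward; lengths in m; the calibration is good to about 2 mm. A picture is of the moment at which its call begins: read the wrist's pose just before it. There is no depth.
- manip.hand_in(): hands the job in; it is judged then, once.
Trained networks look in a picture, given as the dict that the camera call returned (one of the last four; its "shot" number tells which), for a name from the list of things; names that differ only in an ending like _2 or _b are one class to them, and where a whole thing is asked for, a point or a joint stands for the part that bears it (a point fixed in the world has none). Each returns a list of dicts, best first, with "score" (0 to 1); they miss things now and then, are a little off and sometimes report something else, mostly with a low value. They report only what shows in the picture. A call takes as long as a camera call. They do not tell look-alikes from the thing itself.
- manip.masks_of(picture, name): "region" (420x560 bool, what is visible of it).
- manip.tip_of(picture, name): "at" ([x, y, z] in m, in world coordinates, good to about 4 mm: a listed point, or the origin of a listed thing).
The state is a dict: "clock": time; "joint_pos": joint angles; "joint_velocities": joint speeds; "tau": joint torques, N m; "position": TCP position; "ee_rot": TCP orientation; "ft_force": force on the tool from outside, world axes, zero at the start; "torque": the same for the moment, N m; "grip_width": opening from 0.0 (shut) to 1.0 (fully open); "grasp_force": force on a finger pad.
Only numpy, scipy, OpenCV 4.12 (cv2) and the standard library are available. Lean on these libraries where they do the work, as an engineer would, in place of code of your own. Each camera call takes 0.05 s, during which the arm holds its last target. There are 200 camera calls.

### The job

Get the sample ready for a stand-off count: first close the gap in the shield by moving the loose block at its open side up until it sits flush against the ends of both side walls, still standing and roughly centred. Then take the jar that stands on the small steel tray over the wall and hold it upright, centred about one centimetre above the detector's face, without letting the jar touch the detector or the shield, and leave the other jar and the tub where they stand. The program finishes while the gripper is still holding the jar there, steady; do not put it down.

Things in the scene. Friction and masses are not known exactly. Their poses are not given: they have to be found in the camera images.
- shield: fixed U-shaped grey plastic brick shield, 60 mm high, round a detector, open to the robot's right; origin on the desk under the detector's centre, x from the mouth to the back wall, z up. Side walls: inner faces y = +-65, outer +-100, from x = -70 (front ends) to +87 mm; back wall x = +52 to +87 mm. Detector: aluminium cylinder, diameter 76 mm on a 92 mm flange, flat top at z = 40 mm
- mouth (a point): centre of the shield's open front, at desk height, midway between the front ends of the two side walls and in the plane of those ends; axes as the shield
- detector_face (a point): centre of the detector's flat top face (diameter 76 mm), 40 mm above the desk; axes as the shield
- front_block: loose grey plastic block, 55 thick (x) by 200 long (y) by 60 mm high, about 0.6 kg, two small dark inserts in its top; stands on the desk 25 to 40 mm in front of the mouth, slightly askew; origin at the centre of its underside, x towards the shield. Can be pinched across its thickness; slides when pushed low, tips if pushed near its top
- block_back (a point): centre of the lower edge of the block's face towards the shield (27.5 mm along x from the block's origin), at desk height; axes as the block
- tray: small fixed square steel tray, 90 by 90 by 7 mm, 3 mm floor and rim; origin at the centre of its underside; the jar to be counted stands at about its centre
- sample: the jar to be counted, the one on the tray: round sample jar 55 mm high, about 0.07 kg, ribbed white screw cap 52 mm in diameter from 42 to 55 mm above its bottom, body 48 mm in diameter below; origin at the centre of its underside, z up
- other_jar: a like jar (52 mm in diameter, 55 mm high) that stands directly on the desk, not on the tray; to be left alone; origin at the centre of its underside
- tub: wider clear tub with a pale lid, 64 mm in diameter, 61 mm high, on the desk; to be left alone; origin at the centre of its underside
Things that resemble listed ones, but are neither listed nor needed, are in the scene too. What is shaped like the front_block but pink is not meant.

How it is judged:
On the way, in this order (a step that is already met when the one before it is completed fails the run):
1. the loose block is flush against the ends of both side walls (x of block_back in the frame of mouth above -0.003 m and y of block_back in the frame of mouth between -0.03 and 0.03 m and angle between the y axis of front_block and the y axis of shield, either way round below 0.035 rad and angle between front_block's own z axis and vertical below 0.05 rad), for 0.2 s.
2. the jar is lifted clear above the height of the walls (height (world z) of sample above 0.07 m), for 0.1 s.
3. the jar hovers centred just above the detector's face (horizontal distance between sample and detector_face below 0.008 m and z of sample in the frame of detector_face between 0.004 and 0.018 m and angle between sample's own z axis and vertical below 0.1 rad and linear speed of sample below 0.01 m/s and contact force between sample and the fingers above 0.5 N and contact force between sample and shield below 0.05 N and contact force between sample and front_block below 0.05 N), for 0.2 s.
At the end, for the whole second after the job is handed in: Block upright and flush on both side walls (gap under 3 mm, parallel within 0.035 rad, within 30 mm of centred). Jar gripped, still, upright within 0.1 rad, underside 4 to 18 mm above the detector face, within 8 mm of its centre, touching neither detector nor shield (all of step 1 and all of step 3); the arm keeps its last pose, push and grip.
It fails at once if the jar knocks against the detector or the shield walls (contact force between sample and shield above 1 N).
It fails at once if the jar knocks against the front block (contact force between sample and front_block above 1 N).
It fails at once if the other jar is disturbed (distance of other_jar from where it was at the start of the episode above 0.015 m).
It fails at once if the tub is disturbed (distance of tub from where it was at the start of the episode above 0.015 m).
It also fails if it takes over 58 s, if anything falls off the work surface, if the arm or the gripper's body presses on something with over 40 N, if the wrist force passes 120 N, or if a joint passes its speed limit or range.

## Working session

There is one attempt and no reset: what is moved stays moved. The work goes in short steps, Python scripts to look and compute and a shell command to move; the robot and the scene stay as the last step left them, time stands still between calls to the robot, and variables do not carry over. Pictures are saved under pics/ and viewed, at most 10 in all, crops included, and the job is handed in when it is done.

```bash
mkdir -p pics; ls; cat > h.py <<'E'
import numpy as np,cv2
from workcell import manip
from scipy.spatial.transform import Rotation as R
def look(n):
    o=manip.get_obs(); p=manip.camera(n)
    return o,p
def save(p,f): cv2.imwrite('pics/'+f,cv2.cvtColor(p['frame'],cv2.COLOR_RGB2BGR))
E
python3 - <<'E'
from h import *
ims=[]
for n in ['scene','side']:
    o,p=look(n); save(p,n+'0.png')
    print(n,p['camera_matrix'],p['eye'],p['attitude'],[k for k in p])
    for t in ['shield','mouth','detector_face','front_block','block_back','tray','sample','other_jar','tub']:
        print(t,[(round(d['score'],2),np.round(d['at'],3).tolist()) for d in manip.tip_of(p,t)][:4])
print(o)
E
```

```text
pics
scene [[484.70275563   0.         276.02240598]
 [  0.         484.70275563 207.60544307]
 [  0.           0.           1.        ]] [ 0.03103419 -1.08738643  0.62849141] [ 0.5151801  -0.13597144 -0.23534577  0.81284291] ['frame', 'camera_matrix', 'eye', 'attitude', 'shot']
shield [(0.85, [0.551, 0.21, 0.002])]
mouth [(0.86, [0.553, 0.139, -0.004])]
detector_face [(0.53, [0.552, 0.21, 0.002])]
front_block [(0.75, [0.558, 0.075, 0.003]), (0.61, [0.832, 0.12, -0.006])]
block_back [(0.94, [0.834, 0.093, -0.0])]
tray [(0.75, [0.5, -0.398, 0.001])]
sample []
other_jar [(0.75, [0.452, -0.224, -0.002])]
tub []
side [[504.41311368   0.         284.56477429]
 [  0.         504.41311368 210.91252778]
 [  0.           0.           1.        ]] [0.34091788 1.17863952 0.65995285] [-0.06951334  0.53505709  0.83716841 -0.08961507] ['frame', 'camera_matrix', 'eye', 'attitude', 'shot']
shield [(0.93, [0.549, 0.216, 0.003])]
mouth []
detector_face [(0.97, [0.552, 0.21, 0.038])]
front_block [(0.8, [0.557, 0.073, 0.002]), (0.56, [0.83, 0.117, -0.001]), (0.31, [0.55, 0.214, 0.002])]
block_back [(0.7
[... 212 characters left out ...]
ay([-0.02258028,  0.33226952, -0.06472075,  1.46013232,  0.02158986,
        1.34995259, -0.08850707]), 'joint_velocities': array([ 0.00026284, -0.00145145, -0.00023854, -0.0003975 , -0.00229578,
        0.00022575, -0.00083096]), 'tau': array([ 2.16996996e-04, -6.24750280e+01,  4.96046199e-02, -3.91557956e+01,
        1.66546111e-02,  2.43376024e-03,  1.39689612e-05]), 'position': array([6.24985803e-01, 1.91557502e-05, 2.31278683e-01]), 'ee_rot': array([ 7.07108713e-01,  7.07104849e-01, -1.47632896e-05, -3.38295455e-05]), 'ft_force': array([-0.01046971, -0.22457077, -0.43058744]), 'torque': array([ 0.01773154, -0.02845027, -0.0273888 ]), 'grasp_force': 0.0, 'grip_width': 1.0007796160800202}
```

View pics/scene0.png

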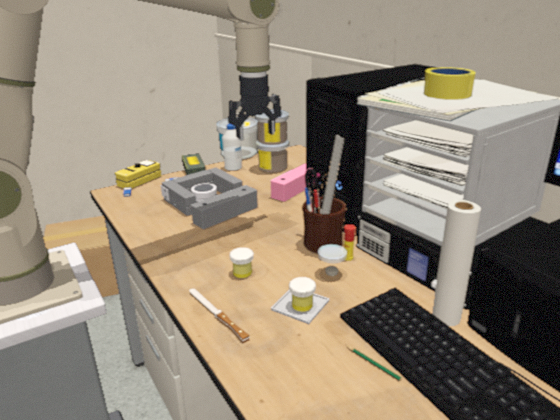

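View pics/side0.png

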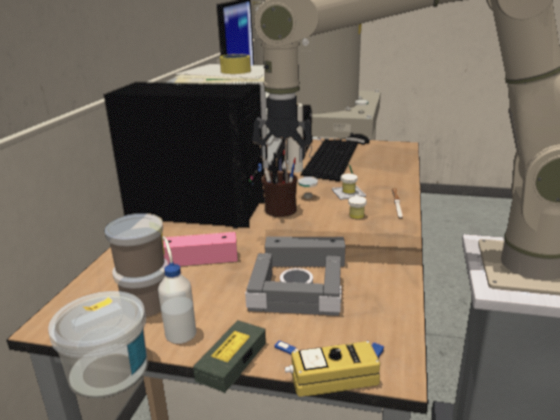

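The scene view shows the grey shield at (205,190) with its mouth towards −y. The grey block is in front of it at (225,205), the pink decoy at (290,183), the tray with its jar at (302,300) and the other jar at (242,263). The side view agrees. Next I move above the block with the jaw turned to close along y.

```bash
python3 -m jog '{"offset":[[-0.005,0.006,0.004],[-0.005,0.006,0.004],[-0.005,0.006,0.004],[-0.005,0.006,0.004],[-0.005,0.006,0.004],[-0.005,0.006,0.004],[-0.005,0.006,0.004],[-0.005,0.006,0.004],[-0.005,0.006,0.004],[-0.005,0.006,0.004],[-0.005,0.006,0.004],[-0.005,0.006,0.004],[-0.008,0.002,0],[0,0,0],[0,0,0]],"yaw":[7,7,7,7,7,7,7,7,7,7,7,7,6,0,0],"jaw":[0,0,0,0,0,0,0,0,0,0,0,0,0,0,0]}'
python3 - <<'E'
from h import *
o,p=look('wrist'); save(p,'w1.png'); print(o['position'],o['joint_pos'],p['hand_eye'],p['camera_matrix'])
for t in ['shield','mouth','detector_face','front_block','block_back']:
    print(t,[(round(d['score'],2),np.round(d['at'],3).tolist()) for d in manip.tip_of(p,t)][:4])
np.savez('w1.npz',pos=o['position'],rot=o['ee_rot'],X=p['hand_eye'],K=p['camera_matrix'],
 **{t:m[0]['region'] for t in ['shield','front_block'] if (m:=manip.masks_of(p,t))})
E
```

```text
clock: 2.25
position: [0.5571, 0.0739, 0.2795]
ee_rot: [0.002, 1.0, -0.0, 0.0]
ft_force: [-0.7, 0.2, 0.2]
grip_width: 1.002
grasp_force: 0.0
[0.5570619  0.0738805  0.27951418] [ 0.04178617  0.18730973 -0.29353615  1.54532134  0.05472987  1.41663333
  1.31216806] [[-2.87557693e-05  9.52196241e-01  3.05487017e-01  7.83035392e-02]
 [ 9.99999887e-01  1.72069669e-04 -4.42206441e-04 -6.21017546e-04]
 [-4.73632361e-04  3.05486970e-01 -9.52196139e-01 -1.42800565e-01]
 [ 0.00000000e+00  0.00000000e+00  0.00000000e+00  1.00000000e+00]] [[335.13448505   0.         282.26780327]
 [  0.         335.13448505 207.20514337]
 [  0.           0.           1.        ]]
shield [(0.95, [0.546, 0.208, 0.004])]
mouth []
detector_face [(0.6, [0.546, 0.212, 0.044])]
front_block [(0.87, [0.824, 0.12, -0.0]), (0.59, [0.556, 0.075, -0.001])]
block_back []
```

View pics/w1.png

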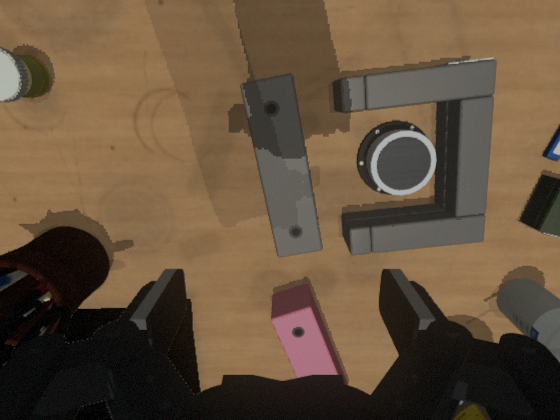

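The wrist view shows the block askew, with inserts at (271,107) and (296,231). The detector face is centred at (403,163), and the pink decoy is at (300,330). I'll fit model silhouettes to the masks to get precise yaws.

```bash
cat >> h.py <<'E'
from scipy.optimize import minimize
def cam(o,p):
    """returns project(world pts)->px"""
    K=p['camera_matrix']
    if 'hand_eye' in p:
        T=np.eye(4);T[:3,:3]=R.from_quat(o['ee_rot']).as_matrix();T[:3,3]=o['position'];T=T@p['hand_eye']
    else:
        T=np.eye(4);T[:3,:3]=R.from_quat(p['attitude']).as_matrix();T[:3,3]=p['eye']
    def proj(P):
        q=(np.asarray(P)-T[:3,3])@T[:3,:3]; q=q*[1,-1,-1]
        u=q@K.T; return u[:,:2]/u[:,2:]
    return proj
def box(x0,x1,y0,y1,z0,z1): return np.array([[x,y,z] for x in(x0,x1) for y in(y0,y1) for z in(z0,z1)])
def cyl(r,z0,z1):
    a=np.linspace(0,6.283,40); return np.array([[r*np.cos(t),r*np.sin(t),z] for t in a for z in(z0,z1)])
BLOCK=[box(-.0275,.0275,-.1,.1,0,.06)]
SHIELD=[box(-.07,.087,.065,.1,0,.06),box(-.07,.087,-.1,-.065,0,.06),box(.052,.087,-.1,.1,0,.06),cyl(.046,0,.008),cyl(.038,0,.04)]
JAR=[cyl(.024,0,.042),cyl(.026,.042,.055)]
def place(parts,s): # s=x,y,yaw(deg)
    r=R.from_euler('z',s[2],degrees=True).as_matrix(); return [P@r.T+[s[0],s[1],s[3] if len(s)>3 else 0] for P in parts]
def sil(proj,parts,s):
    m=np.zeros((420,560),np.uint8)
    for P in place(parts,s):
        u=cv2.convexHull(np.round(proj(P)*16).astype(np.int32)); cv2.fillConvexPoly(m,u,255,cv2.LINE_AA,4)
    return m/255.
def fit(proj,mask,parts,s0,n=3):
    f=lambda d:np.abs(sil(proj,parts,np.array(s0)+[d[0],d[1],d[2]*100])-mask).sum()
    d=np.zeros(3)
    for k in range(2):
        sp=np.vstack([d,d+[.008,0,0],d+[0,.008,0],d+[0,0,.06]]); r=minimize(f,d,method='Nelder-Mead',options=dict(initial_simplex=sp,maxiter=150)); d=r.x
    return np.array(s0)+[d[0],d[1],d[2]*100],r.fun/mask.sum()
def pick(p,name,proj,c):
    ms=manip.masks_of(p,name); u=proj([c])[0]
    return min(ms,key=lambda d:np.hypot(*(np.argwhere(d['region']).mean(0)[::-1]-u)))['region']
E
python3 - <<'E'
from h import *
for n in ['wrist','scene','side']:
    o,p=look(n); pr=cam(o,p)
    for t,P,s in [('front_block',BLOCK,[.557,.074,80]),('shield',SHIELD,[.55,.21,90])]:
        m=pick(p,t,pr,[s[0],s[1],.03]); print(n,t,fit(pr,m,P,s))
    if n=='wrist': print(pr([[.55,.21,.04]]))
E
```

```text
wrist front_block (array([5.56659094e-01, 7.54064563e-02, 1.00970346e+02]), np.float64(0.0487550401677789))
wrist shield (array([ 0.54936241,  0.21154633, 96.9708876 ]), np.float64(0.07630780986410023))
[[400.93229136 164.61051153]]
scene front_block (array([5.60442623e-01, 7.96333385e-02, 1.04254635e+02]), np.float64(0.09289938197501223))
scene shield (array([ 0.55179242,  0.22614596, 91.64849452]), np.float64(0.28847521318109554))
side front_block (array([5.56957423e-01, 6.78238402e-02, 9.86372375e+01]), np.float64(0.2683679773412031))
side shield (array([ 0.55057322,  0.20810703, 97.20587384]), np.float64(0.08703631357666405))
```

```bash
python3 -m jog '{"offset":[[0,0.0015,-0.03],[0,0,-0.035],[0,0,-0.035],[0,0,-0.035],[0,0,-0.035],[0,0,-0.035],[0,0,-0.03],[0,0,-0.02],[0,0,-0.009],[0,0,0],[0,0,0],[0,0,0],[0,0,0],[0,0,0],[0,0,0],[0,0,0]],"yaw":[5.5,5.5,0,0,0,0,0,0,0,0,0,0,0,0,0,0],"jaw":[0,0,0,0,0,0,0,0,0,0,0.3,0.5,0.5,0.5,0.5,0.5]}' 40
```

```text
clock: 4.43
position: [0.5584, 0.0759, 0.0173]
ee_rot: [-0.096, 0.995, 0.0, 0.002]
ft_force: [-1.3, 0.5, 7.1]
grip_width: 0.638
grasp_force: 44.6
```

```bash
python3 -m jog '{"offset":[[0.0005,0.003,0.001],[0.0005,0.004,0],[0.0005,0.004,0],[0.0005,0.004,0],[0.0005,0.004,0],[0.0005,0.004,0],[0.0005,0.004,0],[0,0.004,0],[0,0.003,0],[0,0.002,0],[0,0.001,0],[0,0,0]],"yaw":[0,0,-1,-1,-1,-1,0,0,0,0,0,0],"jaw":[0.5,0.5,0.5,0.5,0.5,0.5,0.5,0.5,0.5,0.5,0.5,0.5]}'; python3 - <<'E'
from h import *
o,p=look('wrist'); pr=cam(o,p); save(p,'w2.png'); print(o['position'],o['ft_force'],o['torque'])
for t,P,s in [('front_block',BLOCK,[.56,.11,97]),('shield',SHIELD,[.55,.21,97])]:
        m=pick(p,t,pr,[s[0],s[1],.03]); print(t,fit(pr,m,P,s))
E
```

```text
clock: 5.43
position: [0.5614, 0.1119, 0.0173]
ee_rot: [-0.061, 0.998, -0.0, 0.001]
ft_force: [-0.8, -4.0, 5.3]
grip_width: 0.642
grasp_force: 44.3
[0.56144273 0.11190149 0.01728246] [-0.78524942 -3.97527525  5.29783983] [-0.80203236 -0.07876341  0.01802214]
front_block (array([ 0.55998164,  0.11109918, 96.94558207]), np.float64(0.13663614935107365))
shield (array([ 0.54974479,  0.21581058, 95.69226763]), np.float64(0.3253880791978333))
```

View pics/w2.png

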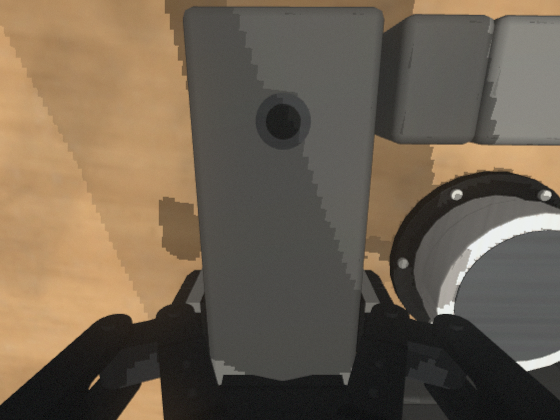

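The block is nearly at the wall end, which shows at (400,80), with a sliver of gap left. I'll push on gently and watch the force.

```bash
python3 -m jog '{"offset":[[0,0.001,0],[0,0.001,0],[0,0.001,0],[0,0,0]],"yaw":[0,0,0,0],"jaw":[0.5,0.5,0.5,0.5]}'
```

```text
clock: 5.92
position: [0.5615, 0.1145, 0.0173]
ee_rot: [-0.061, 0.998, -0.001, 0.001]
ft_force: [-0.1, -5.8, 5.4]
grip_width: 0.636
grasp_force: 44.5
```

```bash
python3 -m jog '{"offset":[[0,0.001,0],[0,0.001,0],[0,0,0]],"yaw":[0,0,0],"jaw":[0.5,0.5,0.5]}'
```

```text
clock: 6.17
position: [0.5615, 0.1157, 0.0173]
ee_rot: [-0.06, 0.998, -0.001, 0.001]
ft_force: [-0.7, -8.4, 7.2]
grip_width: 0.637
grasp_force: 44.7
```

```bash
python3 -m jog '{"offset":[[0,0.001,0],[0,0.001,0],[0,0.001,0],[0,0,0]],"yaw":[0,0,0,0],"jaw":[0.5,0.5,0.5,0.5]}'
```

```text
clock: 6.5
position: [0.5613, 0.116, 0.0173]
ee_rot: [-0.059, 0.998, -0.002, 0.0]
ft_force: [-3.5, -16.0, 12.3]
grip_width: 0.636
grasp_force: 45.2
```

```bash
python3 -m jog '{"offset":[[0,0.001,0],[0,0.001,0],[0,0.001,0],[0,0,0]],"yaw":[0,0,0,0],"jaw":[0.5,0.5,0.5,0.5]}'; python3 -c "
from h import *
o=manip.get_obs();print(o['torque'],o['position'],R.from_quat(o['ee_rot']).as_matrix()[:,1])"
```

```text
clock: 6.83
position: [0.5612, 0.1161, 0.0173]
ee_rot: [-0.058, 0.998, -0.004, -0.001]
ft_force: [-6.7, -26.0, 17.7]
grip_width: 0.64
grasp_force: 45.7
[-4.12692215  1.09226873 -0.30229732] [0.56123656 0.11611249 0.01734686] [-0.11495505  0.99334135 -0.00763564]
```

```bash
python3 -m jog '{"offset":[[0,-0.002,0],[0,-0.002,0],[0,0,0],[0,0,0],[0,0,0],[0,0,0],[0,0,0.02],[0,0,0.035],[0,0,0.04],[0,0,0.04],[0,0,0.04],[0,0,0.04],[0,-0.01,0.04],[0,0,0],[0,0,0]],"yaw":[0,0,0,0,0,0,0,0,0,0,0,0,0,0,0],"jaw":[0.5,0.5,0.45,0.27,0.27,0.27,0.27,0.27,0.27,0,0,0,0,0,0]}'; python3 - <<'E'
from h import *
o,p=look('wrist'); pr=cam(o,p); save(p,'w3.png'); print(o['position'],o['ft_force'])
for t,P,s in [('front_block',BLOCK,[.56,.114,97]),('shield',SHIELD,[.55,.21,97])]:
        m=pick(p,t,pr,[s[0],s[1],.03]); print(t,fit(pr,m,P,s))
E
```

```text
clock: 8.08
position: [0.5615, 0.1102, 0.2739]
ee_rot: [-0.061, 0.998, 0.001, 0.002]
ft_force: [0.7, -0.6, -0.4]
grip_width: 0.995
grasp_force: 0.0
[0.56154512 0.11016314 0.27389952] [ 0.73782533 -0.59773006 -0.37204031]
front_block (array([ 0.56003058,  0.1157932 , 96.44801895]), np.float64(0.06310740750325647))
shield (array([ 0.54947666,  0.21208342, 97.0838416 ]), np.float64(0.07123676296597474))
```

View pics/w3.png

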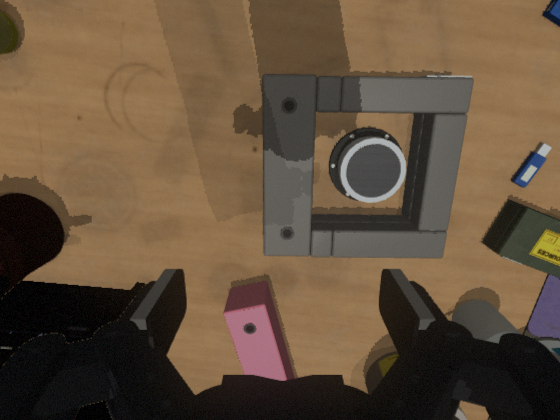

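The block now sits flush and roughly centred across both wall ends, its edge running along column 315 against both side walls. Next I move above the tray jar.

```bash
python3 -m jog '{"offset":[[-0.01,-0.02,0],[-0.01,-0.035,0],[-0.01,-0.035,0],[-0.01,-0.035,0],[-0.01,-0.035,0],[-0.01,-0.035,0],[0,-0.035,0],[0,-0.035,0],[0,-0.035,0],[0,-0.035,0],[0,-0.035,0],[0,-0.035,0],[0,-0.035,0],[0,-0.035,0],[0,-0.03,0],[0,0,0],[0,0,0]],"yaw":[2,2,2,2,2,0,0,0,0,0,0,0,0,0,0,0,0],"jaw":[0,0,0,0,0,0,0,0,0,0,0,0,0,0,0,0,0]}'; python3 - <<'E'
from h import *
o,p=look('wrist'); pr=cam(o,p); save(p,'w4.png'); print(o['position'],o['joint_pos'],R.from_quat(o['ee_rot']).as_matrix()[:,1])
for t in ['tray','sample','other_jar','tub']:
    print(t,[(round(d['score'],2),np.round(d['at'],3).tolist()) for d in manip.tip_of(p,t)][:4])
try:
    m=pick(p,'sample',pr,[.498,-.398,.04]); print(fit(pr,m,JAR,[.498,-.398,0,.003][:3]+[.003])) 
except Exception as e: print(e)
E
```

```text
clock: 9.65
position: [0.4995, -0.3967, 0.2689]
ee_rot: [-0.147, 0.989, 0.001, -0.001]
ft_force: [0.9, 1.4, 0.6]
grip_width: 0.997
grasp_force: 0.0
[ 0.49952991 -0.39668449  0.26888274] [ 0.55558852  0.34522963  0.05808206  1.3669901  -0.01940097  1.43352883
  2.47784981] [-0.2898534   0.95706763  0.00255965]
tray []
sample [(0.7, [0.498, -0.403, 0.004])]
other_jar [(0.83, [0.45, -0.219, 0.004]), (0.38, [0.495, -0.399, 0.002])]
tub [(0.68, [0.626, -0.341, 0.002])]
operands could not be broadcast together with shapes (4,) (3,)
```

View pics/w4.png

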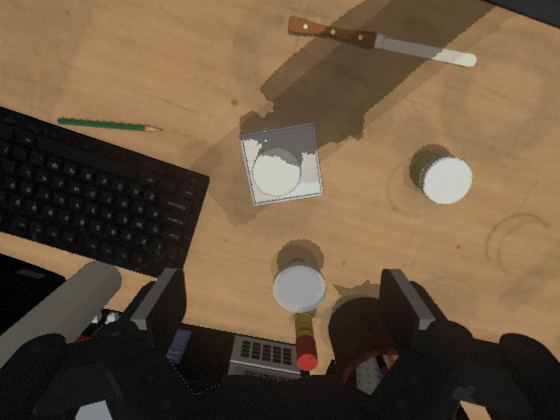

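The tray jar's cap is at (277,171), the other jar at (445,180) and the tub at (300,288). The approach looks clear, so I'll refine the jar's position.

```bash
python3 - <<'E'
from h import *
JT=[P+[0,0,.003] for P in JAR]
for n in ['wrist','scene','side']:
    o,p=look(n); pr=cam(o,p)
    try:
        m=pick(p,'sample',pr,[.498,-.4,.03]); print(n,fit(pr,m,JT,[.498,-.4,0]))
    except Exception as e: print(n,e)
    print([np.round(d['at'],3).tolist() for d in manip.tip_of(p,'sample')][:1])
    if n=='wrist':
        g=p['frame'].astype(int); u=pr([[.498,-.4,.058]])[0]; print(u, pr([[.508,-.4,.058]])[0]-u)
E
```

```text
wrist (array([ 0.49748742, -0.40364102,  8.02234267]), np.float64(0.05578721784934607))
[[0.501, -0.401, 0.005]]
[278.31165238 171.51391391] [-2.6711422   8.65057415]
scene (array([ 0.49969512, -0.403627  ,  2.8637302 ]), np.float64(0.09888725490196078))
[[0.499, -0.407, 0.0]]
side (array([ 0.49766344, -0.41046463,  2.79209776]), np.float64(0.20643648763853367))
[[0.494, -0.401, 0.002]]
```

```bash
python3 -m jog '{"offset":[[-0.0015,-0.005,-0.02],[0,0,-0.035],[0,0,-0.035],[0,0,-0.035],[0,0,-0.035],[0,0,-0.03],[0,0,-0.025],[0,0,-0.02],[0,0,-0.01],[0,0,0],[0,0,0],[0,0,0],[0,0,0],[0,0,0],[0,0,0],[0,0,0],[0,0,0],[0,0,0],[0,0,0]],"yaw":[0,0,0,0,0,0,0,0,0,0,0,0,0,0,0,0,0,0,0],"jaw":[0,0,0,0,0,0,0,0,0,0,0.15,0.25,0.35,0.45,0.55,0.55,0.55,0.55,0.55]}' 30
```

```text
clock: 11.98
position: [0.4999, -0.4012, 0.0283]
ee_rot: [-0.148, 0.989, -0.001, 0.001]
ft_force: [-0.8, 0.7, 5.6]
grip_width: 0.595
grasp_force: 30.5
```

```bash
python3 -m jog '{"offset":[[0,0,0.005],[0,0,0.015],[0,0,0.025],[0,0,0.03],[0,0,0.03],[0,0,0.03],[0,0,0.03],[0,0,0.01],[0,0,0],[0,0,0]],"yaw":[0,0,0,0,0,0,0,0,0,0],"jaw":[0.55,0.55,0.55,0.55,0.55,0.55,0.55,0.55,0.55,0.55]}'; python3 - <<'E'
from h import *
for n in ['scene','side']:
    o,p=look(n); pr=cam(o,p); q=o['position']; print(q)
    s=[q[0],q[1],0]; z=q[2]-.0253
    m=pick(p,'sample',pr,[q[0],q[1],z+.03]); print(n,fit(pr,m,[P+[0,0,z] for P in JAR],s))
    save(p,f'l_{n}.png')
E
```

```text
clock: 12.82
position: [0.4989, -0.4004, 0.2011]
ee_rot: [-0.148, 0.989, -0.0, 0.0]
ft_force: [-0.5, -0.4, -1.3]
grip_width: 0.597
grasp_force: 31.5
[ 0.49892609 -0.40038606  0.20112461]
scene (array([ 0.4992474 , -0.39673172,  3.63284915]), np.float64(0.27329598506069097))
[ 0.49829208 -0.39988643  0.19932244]
side (array([ 0.49711422, -0.40720005, 10.74277957]), np.float64(0.7499951224270803))
```

```bash
python3 -m jog '{"offset":[[0,0.01,0],[0,0.02,0],[0,0.03,0],[0,0.035,0],[0,0.04,0],[0,0.04,0],[0,0.04,0],[0,0.04,0],[0.005,0.04,0],[0.005,0.04,0],[0.005,0.04,0],[0.005,0.04,0],[0.008,0.04,0],[0.008,0.04,0],[0.008,0.036,0],[0.008,0.03,0],[0,0.025,0],[0,0.015,0],[0,0.01,0],[0,0,0]],"yaw":[0,0,0,0,0,0,0,0,0,0,-2,-2,-2,-2,-2,0,0,0,0,0],"jaw":[0.55,0.55,0.55,0.55,0.55,0.55,0.55,0.55,0.55,0.55,0.55,0.55,0.55,0.55,0.55,0.55,0.55,0.55,0.55,0.55]}'
python3 - <<'E'
from h import *
for n in ['wrist','scene','side']:
    o,p=look(n); pr=cam(o,p); q=o['position']; print(n,q,o['grip_width'])
    for t in ['sample','detector_face','shield']: print(t,[(round(d['score'],2),np.round(d['at'],3).tolist()) for d in manip.tip_of(p,t)][:2])
    save(p,f't_{n}.png')
E
python3 -c "
import cv2,numpy as np
cv2.imwrite('pics/t_all.png',np.hstack([cv2.imread('pics/t_wrist.png')[150:420,120:450],cv2.resize(cv2.imread('pics/t_side.png')[180:320,200:380],None,fx=1.93,fy=1.93)[:270]]))"
```

```text
clock: 14.68
position: [0.5498, 0.2132, 0.2008]
ee_rot: [-0.063, 0.998, 0.0, -0.001]
ft_force: [-0.5, 0.6, -1.8]
grip_width: 0.59
grasp_force: 31.5
wrist [0.54982112 0.21318498 0.20078059] 0.5897689432725595
sample [(0.83, [0.547, 0.215, 0.177])]
detector_face [(0.69, [0.551, 0.214, 0.175]), (0.66, [0.546, 0.21, 0.043])]
shield [(0.6, [0.545, 0.209, 0.002])]
scene [0.55126397 0.20877302 0.20126757] 0.5930042274445854
sample [(0.76, [0.552, 0.207, 0.176])]
detector_face [(0.73, [0.549, 0.212, 0.043])]
shield [(0.6, [0.549, 0.211, 0.002])]
side [0.55123657 0.20953716 0.20144545] 0.5937883388908305
sample [(0.88, [0.546, 0.21, 0.177])]
detector_face [(0.83, [0.551, 0.207, 0.038])]
shield [(0.87, [0.552, 0.211, -0.0]), (0.75, [0.497, -0.394, 0.003])]
```

View pics/t_all.png

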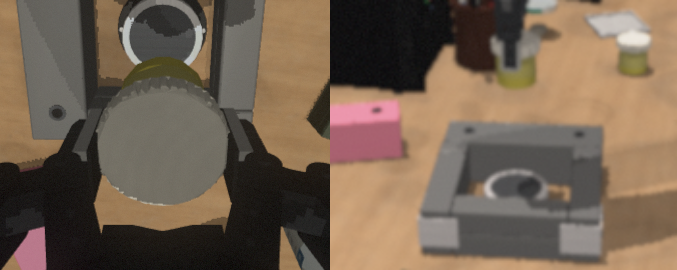

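The jar is held upright, its cap at about (283,293) in the full wrist image, with the detector directly behind and below. I'll lower it partway, to about 35 mm above the face, and measure again.

```bash
python3 -m jog '{"offset":[[0,0,-0.01],[0,0,-0.02],[0,0,-0.02],[0,0,-0.02],[0,0,-0.02],[0,0,-0.01],[0,0,0],[0,0,0],[0,0,0],[0,0,0]],"yaw":[0,0,0,0,0,0,0,0,0,0],"jaw":[0.55,0.55,0.55,0.55,0.55,0.55,0.55,0.55,0.55,0.55]}'
python3 - <<'E'
from h import *
for n in ['wrist','scene','side']:
    o,p=look(n); pr=cam(o,p); q=o['position']; print(n,q)
    d=manip.tip_of(p,'sample'); print('tip',[np.round(k['at'],3).tolist() for k in d][:1])
    z=q[2]-.025
    m=pick(p,'sample',pr,[q[0],q[1],z+.03]); print(fit(pr,m,[P+[0,0,z] for P in JAR],[q[0],q[1],0]))
    if n!='wrist':
        m=pick(p,'shield',pr,[.55,.21,.03]); print('sh',[np.round(k['at'],3).tolist() for k in manip.tip_of(p,'shield')][:1])
        # vertical extent check: jar bottom pixel along axis
        b=pr([[q[0],q[1],z],[q[0],q[1],z+.01],[.55,.211,.04]]); print('px',b.tolist())
    else: print('captop centre px',pr([[q[0],q[1],z+.055]]), 'det',pr([[.55,.211,.04]]))
    save(p,f'u_{n}.png')
    c=cv2.resize(cv2.imread(f'pics/u_{n}.png')[slice(*{'wrist':(130,400),'scene':(140,230),'side':(200,320)}[n]),slice(*{'wrist':(130,430),'scene':(150,270),'side':(230,360)}[n])],(400,300 if n!='wrist' else 360),interpolation=cv2.INTER_CUBIC); cv2.imwrite(f'pics/uc_{n}.png',c)
cv2.imwrite('pics/u_all.png',np.hstack([cv2.imread('pics/uc_scene.png'),cv2.imread('pics/uc_side.png')]))
E
```

```text
clock: 16.12
position: [0.5518, 0.2109, 0.1027]
ee_rot: [-0.061, 0.998, 0.0, 0.001]
ft_force: [-1.4, -0.6, -0.8]
grip_width: 0.595
grasp_force: 31.5
wrist [0.55178315 0.21088851 0.10268427]
tip [[0.549, 0.208, 0.078]]
(array([0.5477038 , 0.20983183, 6.07373854]), np.float64(0.06663479031580911))
captop centre px [[283.73563939 309.81970754]] det [[283.49873476 222.58679474]]
scene [0.55147108 0.21067915 0.10219118]
tip [[0.553, 0.21, 0.078]]
(array([0.55347601, 0.22503562, 7.98722097]), np.float64(0.7403508771929825))
sh [[0.549, 0.207, 0.043]]
px [[203.12320246276582, 176.7551560041787], [202.83994713096538, 173.71107028040777], [203.68199589799826, 187.99495455326323]]
side [0.55106461 0.21051616 0.10145319]
tip [[0.547, 0.209, 0.076]]
(array([0.54983248, 0.20120999, 0.38623547]), np.float64(1.1926245727648859))
sh [[0.552, 0.212, 0.003]]
px [[295.36845070147035, 262.01203470925304], [295.3173535771907, 258.17838639796963], [295.9622284735118, 275.9112240606875]]
```

View pics/u_all.png

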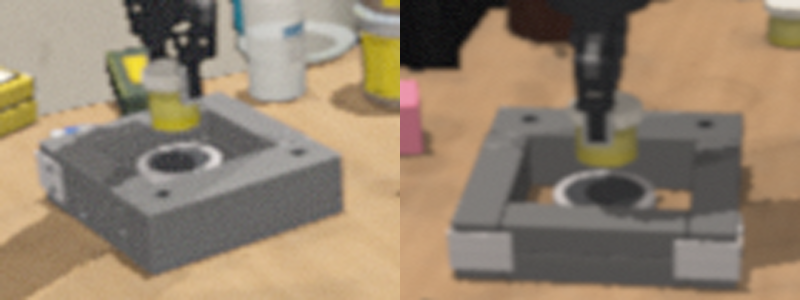

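View pics/uc_wrist.png

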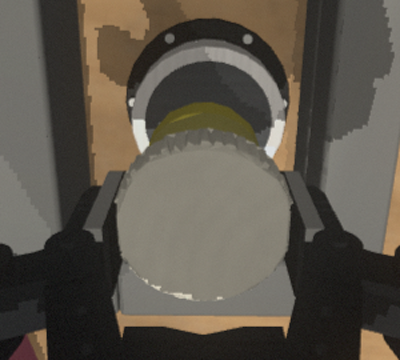

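Both views show the jar upright over the detector ring with a clear gap. The wrist view shows it about 2 mm short of centre in x and y. I'll correct that and lower to about 11 mm above the face.

```bash
python3 -m jog '{"offset":[[0.0015,0.0015,0],[0,0,-0.004],[0,0,-0.004],[0,0,-0.004],[0,0,-0.004],[0,0,-0.004],[0,0,-0.003],[0,0,-0.002],[0,0,0],[0,0,0],[0,0,0],[0,0,0],[0,0,0],[0,0,0],[0,0,0],[0,0,0]],"yaw":[0,0,0,0,0,0,0,0,0,0,0,0,0,0,0,0],"jaw":[0.55,0.55,0.55,0.55,0.55,0.55,0.55,0.55,0.55,0.55,0.55,0.55,0.55,0.55,0.55,0.55]}'
python3 - <<'E'
from h import *
for n in ['wrist','scene','side']:
    o,p=look(n); pr=cam(o,p); q=o['position']; print(n,q,o['grasp_force'],o['ft_force'])
    for t in ['sample','detector_face']: print(t,[np.round(k['at'],3).tolist() for k in manip.tip_of(p,t)][:2])
    if n=='wrist':
        z=q[2]-.025; m=pick(p,'sample',pr,[q[0],q[1],z+.03]); print(fit(pr,m,[P+[0,0,z] for P in JAR],[q[0],q[1],0]))
    save(p,f'v_{n}.png')
    c=cv2.resize(cv2.imread(f'pics/v_{n}.png')[slice(*{'wrist':(130,400),'scene':(140,230),'side':(200,320)}[n]),slice(*{'wrist':(130,430),'scene':(150,270),'side':(230,360)}[n])],(400,300),interpolation=cv2.INTER_CUBIC); cv2.imwrite(f'pics/vc_{n}.png',c)
cv2.imwrite('pics/v_all.png',np.vstack([np.hstack([cv2.imread('pics/vc_scene.png'),cv2.imread('pics/vc_side.png')]),np.hstack([cv2.imread('pics/vc_wrist.png')]*2)]))
E
```

```text
clock: 18.1
position: [0.5525, 0.212, 0.0764]
ee_rot: [-0.061, 0.998, 0.0, 0.0]
ft_force: [0.3, 0.5, -0.6]
grip_width: 0.59
grasp_force: 31.5
wrist [0.55253851 0.21199669 0.07638544] 31.49893283843994 [ 0.29498937  0.4727083  -0.57244252]
sample [[0.554, 0.211, 0.051]]
detector_face []
(array([0.54830044, 0.2109049 , 4.27679692]), np.float64(0.06910879262056085))
scene [0.55251992 0.21202274 0.07635086] 31.497357487678528 [ 0.07771278 -0.37039762 -0.32514166]
sample [[0.548, 0.211, 0.05]]
detector_face [[0.551, 0.208, 0.043]]
side [0.55252091 0.2119989  0.07634365] 31.497859954833984 [ 0.26923304 -0.444861   -0.97242028]
sample [[0.55, 0.211, 0.051]]
detector_face [[0.55, 0.211, 0.039], [0.5, -0.393, -0.001]]
```

View pics/v_all.png

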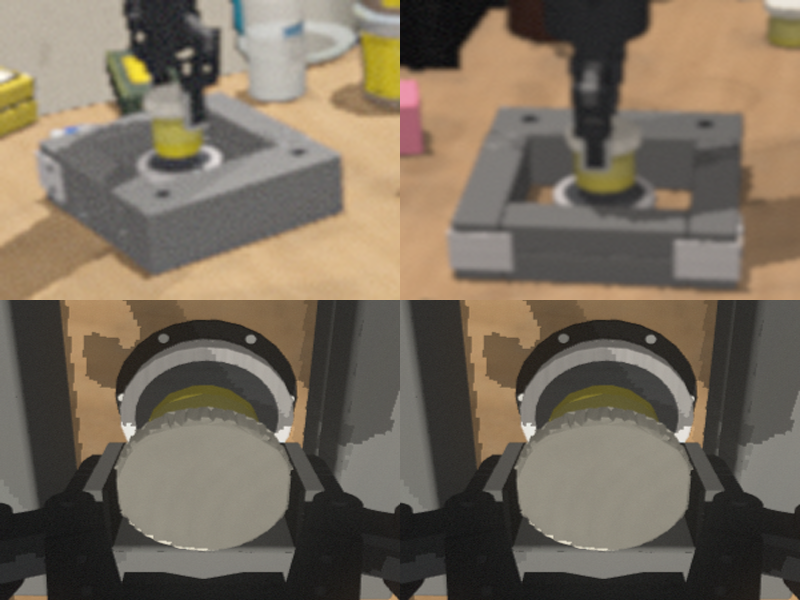

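The jar is upright, steady and centred over the detector ring, about 11 mm above the face. The block is still flush. I'm handing in now.

```bash
python3 -c "
from h import *
print(manip.hand_in())"
```

```text
the job is handed in; nothing more can be done
None
```

The job is handed in, but it returned no verdict: by the cameras the block sits flush against both wall ends, and the gripper is holding the tray jar upright and still, centred about 11 mm above the detector face.

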